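Fit the control knob on a gas heater valve and hold it pressed in

ROBOT

A 7-joint arm with a two-finger parallel gripper is mounted at the origin on the work surface. World frame = base frame: x ahead of the robot, y to its left, z up, the work surface at z = 0. Lengths are in mm, angles in degrees, forces in N, time in s.
With the tool pointing down it reaches from about 425 to 825 mm from the base axis. Payload 3.6 kg.
Tool frame: the origin (TCP) lies at the very end of the fingers, on their centre line; the grasp point (between the pads) lies 19 mm behind it; z points along the fingers, y is the line along which they close (so a half turn about z gives the same grasp; the last joint's range is limited). The gripper opens to 93 mm and grips with 3 to 60 N. Pads are 15 mm wide; open, the fingers measure 128 mm over their backs; the gripper's body (75 mm by 188 mm) begins 65 mm behind the grasp point.
Start: joints at [-65.231, 35.231, -0.722, 81.555, 0.464, 63.22, -2.315], TCP at [287.831, 582.765, 218.64] pointing down, gripper open.
Joint ranges: [-178.69, 178.69], [-17.37, 117.87], [-77.05, 75.6], [15.02, 138.74], [-78.02, 258.01], [0.78, 113.62], [-162.83, 162.83]. Speed limits (degrees/s): [159.86, 159.86, 180, 180, 180, 180, 180].

INTERFACE

Orientations are given as a 3x3 rotation matrix whose columns are the frame's x, y, z axes.
In Python, from rig import observe, vision, finish_job gives the robot as it stands.
- The arm moves only by the tool step_arm, never from a script. Its argument "motion" is a list of rows, each an object with "grip": the opening, from 0 (shut) to 1 (fully open); "translation": the shift along the tool's x, y, z in mm, a list of three; "delta_rot": the turn, a rotation vector about the tool's x, y, z in rad, a list of three. In form: [{"grip": grip, "translation": [tx, ty, tz], "delta_rot": [ax, ay, az]}, ...]. A call has 1 to 8 rows; each row is the pose to reach, as a shift and turn from the pose commanded when the call began, along the tool's axes at that moment; what a row does not reach only later rows make up. A row lasts 1/8 s, in which the tool goes at most 62.5 mm and 10.7 degrees, less where a joint would pass 70% of its speed; a pose out of reach is approached as far as the arm can. A call with a gripper value outside its range is refused whole. The fingers move at their own pace and stop on an object; "newtons" is the grip in N (left out, the last holds). Time passes only in rows, so rows that repeat a pose let the fingers close. It gives the time, the measured TCP pose, the force, the opening and the grip force at its end, in the units of the state.
- observe(): the state, without advancing time (a new reading comes with each control period).
- vision.get_image(name): name is "scene" or "side" or "wrist"; returns a dict with "pixels" (400x640x3 uint8, red, green, blue), "fx", "fy", "cx", "cy" (pixels), "R" (3x3) and "t" (3): a world point X has camera coordinates R X + t. Camera axes: x right, y down, z forward; pixel columns grow to the right and rows downward; lengths in mm; the calibration is good to about 2 mm. A picture is of the moment at which its call begins. There is no depth.
- finish_job(): hands the job in; it is judged then, once.
The state is a dict: "clock": time; "joints": joint angles; "joint_vel": joint speeds; "tau": joint torques, N m; "position": TCP position; "tool_rot": TCP orientation; "force": force on the tool from outside, world axes, zero at the start; "torque": the same for the moment, N m; "opening": finger opening in mm; "grip_force": force on a finger pad.
Only numpy, scipy, OpenCV 4.12 (cv2) and the standard library are available. Lean on these libraries where they do the work, as an engineer would, in place of code of your own. Each camera call takes 0.05 s, during which the arm holds its last target. There are 200 camera calls.

TASK

The gas control unit of a greenhouse heater, on the test board, needs its knob: pull the red transport cap off the spindle and put it in the blue bin. Then turn the black knob so that the flat in its bore matches the flat of the D-shaped spindle (white pointer towards the red dot), push it fully home and on until the spindle is in against its stop, as for lighting the pilot. Finish while still holding the knob pressed in, and leave the bin and the other things on the bench where they stand.

Things in the scene. Friction and masses are not known exactly. Their poses are not given: they have to be found in the camera images.
- unit: Fixed: plywood board 250 (x) x 230 (y) x 12 mm with a grey steel housing 130 x 170 mm, its black top panel 74 mm above the bench, and behind it (+x) brass gas fittings with a round gauge, 107 mm high. Origin: centre of the board's underside, z up. Spindle at x -30, y +25 mm; a red dot on the panel 34 mm from it towards +x; an orange igniter button (24 mm across, 9 mm high) at x -30, y -52 mm.
- spindle_tip (a point): Centre of the top end of the upright brass D-shaft, z up, x = the way its flat faces (the unit's +x, to the red dot). Diameter 12 mm, one flat 2.5 mm from the axis; the top 2.5 mm taper to 0.7 of the width. Unpressed the end is 22 mm above the panel, 96 mm above the bench. A steel washer 28 mm across, 2 mm high lies round it on the panel. It cannot turn, only slide down.
- spindle (a joint): How far the spindle is pressed down, m: 0 out (spring), 0.005 in against its hard stop. The spring takes 3 N to start and 9 N at the stop.
- cap: Red plastic transport cap standing loosely over the spindle on the washer, hiding the shaft: a tube closed at the top, 24 mm outside with 8 slight ribs, bore 15 mm, 30 mm high, 15 g. Origin: centre of its open underside, z up. It pulls straight up without resistance; 25 mm of lift clears the shaft.
- knob: Black knob, loose, standing on the bench, about 45 g: round skirt 42 mm across, 16 mm high, on it an upright bar grip 38 (x) x 12 (y) x 22 mm high, 38 mm high in all. Origin: centre of its underside, z up, x towards the pointer end (white line on the bar). On the spindle, fully home, its underside is 9 mm above the panel with the spindle out, 4 mm with it pressed in.
- knob_seat (a point): Centre of the inner end of the knob's D-bore, 13 mm above its underside, axes as the knob's; it meets the spindle tip when the knob is home. The bore opens downwards: 13.2 mm diameter, flat 3.1 mm from the axis on the +x side, mouth chamfered 1 mm. It fits one way only, knob x along spindle x (within about 6 degrees), with 0.6 mm clearance all round.
- cap_bin: Empty blue plastic bin, loose, 0.3 kg: 150 (x) x 110 (y) mm outside, walls and floor 4 mm, rear (+x) wall and rear half of the sides 65 mm high, sloping to a front (-x) wall 36 mm high. Origin: centre of its underside, z up. It stands on one side of the bench, the knob on the other; which is which varies.
- bearing: Bystander: steel ring bearing lying flat, 62 mm across, 16 mm high.
- coupling: Bystander: brass hose coupling standing upright, 32 mm across, 44 mm high.
- spanner: Bystander: steel open-ended spanner, 170 mm long, lying flat.
- spray_can: Bystander: blue aerosol can, 60 mm across, 150 mm high.
- carton: Bystander: closed cardboard carton 110 x 80 x 60 mm.
- jar: Bystander: white plastic jar with red lid, 70 mm across, 70 mm high.
- screwdriver: Bystander: screwdriver with yellow handle, 190 mm long, lying flat.
Things that resemble listed ones, but are neither listed nor needed, are in the scene too. There is more than one size of the cap; the job needs the smallest. Of the things that look like the knob, the smaller one is meant.

How it is judged (in metres and radians):
On the way, in this order (a step that is already met when the one before it is completed fails the run):
1. the red cap is in the blue bin and let go (x of cap in the frame of cap_bin between -0.073 and 0.073 m and y of cap in the frame of cap_bin between -0.053 and 0.053 m and z of cap in the frame of cap_bin between 0 and 0.045 m and linear speed of cap below 0.05 m/s and contact force between the fingers and cap below 0.1 N), for 0.2 s.
2. the knob is fully home on the D-shaft, the right way round (z of spindle_tip in the frame of knob_seat above -0.0017 m and horizontal distance between spindle_tip and knob_seat below 0.0025 m and angle between the x axis of knob and the x axis of spindle_tip, either way round below 0.14 rad and angle between knob's own z axis and vertical below 0.09 rad), for 0.2 s.
At the end, for the whole second after the job is handed in: Cap at rest in the blue bin, not touched. Knob home on the spindle (tip within 1.7 mm of the bore end, axes within 2.5 mm, x axes within 0.14 rad, upright within 0.09 rad), spindle pressed in at least 4 of 5 mm, fingers pushing on the knob (over 1.5 N), knob bearing on the spindle (over 3 N) (all of step 1 and all of step 2 and value of joint spindle above 0.004 m and contact force between the fingers and knob above 1.5 N and contact force between knob and unit above 3 N); the arm keeps its last pose, push and grip.
It fails at once if a bystander is pushed more than 30 mm from its place (distance of any of bearing, coupling, spanner, spray_can, carton, jar, screwdriver from where it was at the start of the episode above 0.03 m).
It fails at once if the blue bin is pushed more than 40 mm from its place (distance of cap_bin from where it was at the start of the episode above 0.04 m).
It also fails if it takes over 58 s, if anything falls off the work surface, if the arm or the gripper's body presses on something with over 40 N, if the wrist force passes 120 N, or if a joint passes its speed limit or range.

## Working session

There is one attempt and no reset: what is moved stays moved. The work goes in short steps, Python scripts to look and compute and a tool call to move; the robot and the scene stay as the last step left them, time stands still between calls to the robot, and variables do not carry over. Pictures are saved under pics/ and viewed, at most 10 in all, crops included, and the job is handed in when it is done.

Besides the shell and the picture viewer there is one more tool, called as name(argument=value, ...), one argument or row to a line, values as JSON. step_arm: Moves the arm, as the interface text tells. Its arguments: {"type":"object","properties":{"motion":{"type":"array","items":{"type":"object","properties":{"grip":{"type":"number"},"translation":{"type":"array","items":{"type":"number"}},"delta_rot":{"type":"array","items":{"type":"number"}}}}},"newtons":{"type":"number"}},"required":["motion"]}

```bash
mkdir -p pics; python3 - <<'E'
from rig import observe, vision
import cv2,pickle
s=observe();print(s)
for n in("scene","side"):
    d=vision.get_image(n);pickle.dump(d,open(f'pics/{n}0.pkl','wb'));cv2.imwrite(f'pics/{n}0.png',cv2.resize(d["pixels"][:,:,::-1],(800,500),interpolation=cv2.INTER_CUBIC))
    print(n,d["fx"],d["cx"],d["cy"],(-d["R"].T@d["t"]),d["R"].tolist())
E
```

```text
{'clock': 0.0, 'joints': array([-65.23174561,  35.28911893,  -0.72292741,  81.64008326,
         0.46417517,  63.21972591,  -2.3154044 ]), 'joint_vel': array([ 0.04421736, -0.11144818,  0.0696929 ,  0.0917602 ,  0.00588769,
        0.1632659 , -0.07359885]), 'tau': array([ 3.46715515e-04, -4.58939731e+01,  2.09175115e-01, -1.65745926e+01,
       -6.10177475e-02,  2.04622565e-02,  2.43371014e-04]), 'position': array([287.50220805, 582.0801744 , 217.48983027]), 'tool_rot': array([[-8.96615142e-01,  4.42809313e-01, -1.09539893e-03],
       [ 4.42810666e-01,  8.96612188e-01, -2.30174968e-03],
       [-3.70881632e-05, -2.54883794e-03, -9.99996751e-01]]), 'force': array([ 0.03553752, -0.12734116,  0.75056924]), 'torque': array([ 0.003886  ,  0.04732745, -0.02472427]), 'grip_force': 0.0, 'opening': 93.10345851058324}
scene 368.68283309205407 316.2434862042518 196.71809091933616 [866.06638673 547.59565868 752.13496187] [[-0.8410862584726821, 0.5408653621269675, 0.006210141680237002], [0.3717429355757636, 0.5863519235132688, -0.7197212041073983], [-0.39291359820950206, -0.6030390384075927, -0.6942354229643631]]
side 444.34070854977944 317.83590621961287 199.09885154124566 [ -46.76624836 -947.38087938  791.94201575] [[0.8749770725074096, -0.48365980027711974, 0.022097967830986893], [-0.24955766575716726, -0.4896395125865673, -0.8354484539310745], [0.41489287056805013, 0.7254835251815751, -0.5491243580846856]]
```

View pics/scene0.png

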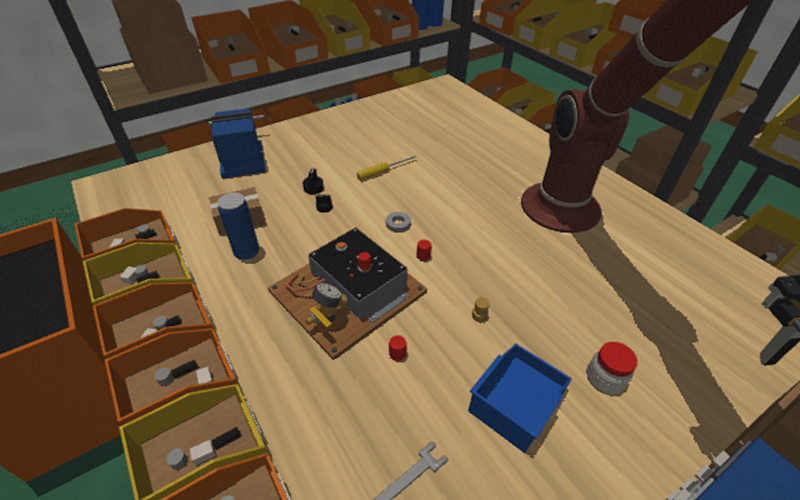

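View pics/side0.png

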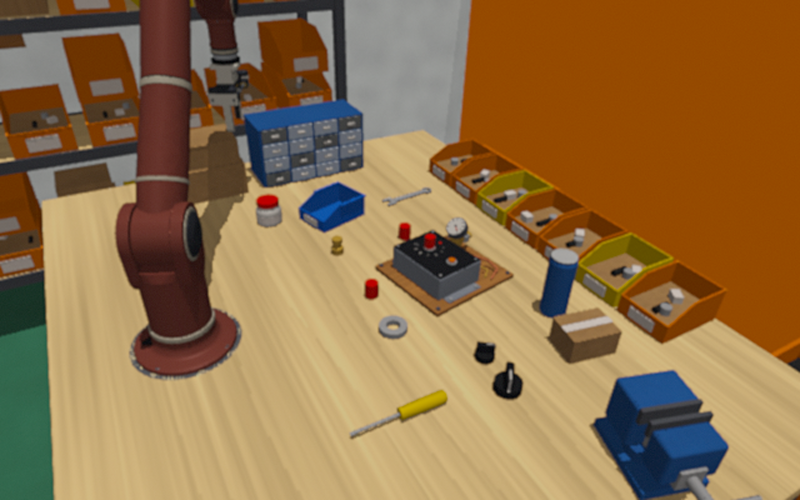

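Scene: the unit is around (350,275), with the cap on its spindle at (364,262). The small knob is at (323,203), the bin at (520,395), and the bystanders stand clear. Next, one composite of enlarged crops.

```bash
python3 - <<'E'
import cv2,pickle,numpy as np
S={n:pickle.load(open(f'pics/{n}0.pkl','rb'))["pixels"][:,:,::-1] for n in("scene","side")}
def t(n,x,y,w):
    h=w*3//4
    im=cv2.resize(S[n][y:y+h,x:x+w],(400,300),interpolation=cv2.INTER_CUBIC)
    f=400/w
    for k in range(0,w,10):
        cv2.line(im,(int(k*f),0),(int(k*f),4 if k%50 else 10),(0,255,255),1)
        cv2.line(im,(0,int(k*f)),(4 if k%50 else 10,int(k*f)),(0,255,255),1)
    return im
im=np.vstack([np.hstack([t("scene",212,175,136),t("side",300,170,112)]),np.hstack([t("scene",230,130,56),t("side",370,265,60)])])
im=np.clip(im.astype(float)*1.6,0,255).astype(np.uint8)
cv2.imwrite('pics/c1.png',im)
E
```

```text
(no output)
```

View pics/c1.png

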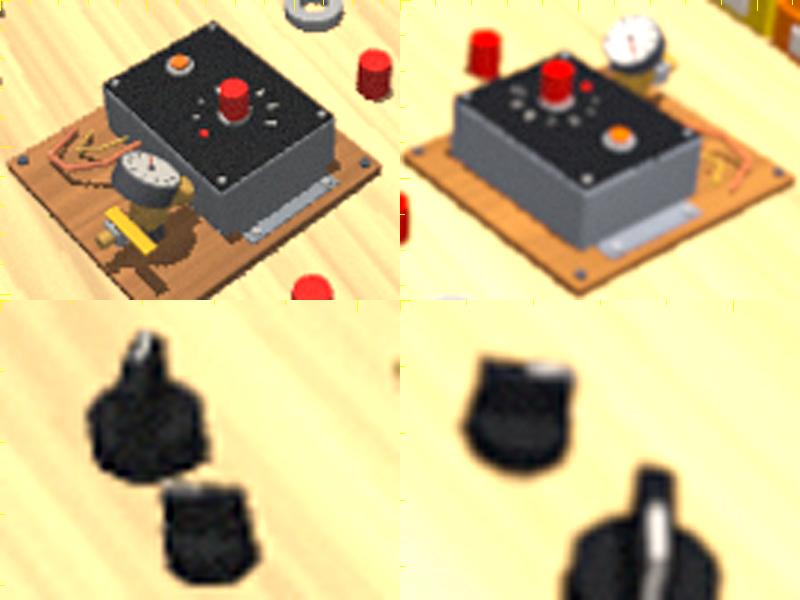

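The crops show the cap top at tile (234,86), the dot at (204,133) and the panel corners. On the small knob the bar is seen broadside, with the pointer end on the left in scene and on the right in side.

```bash
cat > h.py <<'E'
import numpy as np,pickle
def ray(d,u,v,z):
    c=-d["R"].T@d["t"];r=d["R"].T@np.array([(u-d["cx"])/d["fx"],(v-d["cy"])/d["fy"],1])
    return c+r*(z-c[2])/r[2]
def proj(d,X):
    p=d["R"]@np.asarray(X,float)+d["t"];return np.array([d["fx"]*p[0]/p[2]+d["cx"],d["fy"]*p[1]/p[2]+d["cy"]])
E
python3 - <<'E'
from h import *
D={n:pickle.load(open(f'pics/{n}0.pkl','rb')) for n in("scene","side")}
T={'sU':("scene",212,175,136),'dU':("side",300,170,112),'sK':("scene",230,130,56),'dK':("side",370,265,60),'s':("scene",0,0,320),'d':("side",0,0,320)}
def P(t,x,y,z,l):
    n,x0,y0,w=T[t];f=400/w
    print(l,t,ray(D[n],x0+x/f,y0+y/f,z).round(1)[:2])
for l,a,b,z in [("cap",(234,86),(158,68),106),("dot",(204,133),(187,87),74),("button",(180,63),(219,129),83),("c1",(213,22),(60,97),74),("c2",(333,115),(165,55),74),("c3",(222,187),(295,132),74),("c4",(107,85),(187,182),74)]:
    P('sU',*a,z,l);P('dU',*b,z,l)
print()
for l,a,b,z in [("barPtr",(165,187),(172,68),38),("barEnd",(243,190),(82,62),38)]:
    P('sK',*a,z,l);P('dK',*b,z,l)
for l,a,z in [("binA rear?",(515,346),65),("B",(570,380),0),("C",(531,447),0),("D",(470,395),0),]:P('s',*(np.array(a)/1),z,l)
for l,a,z in [("bin",(342,185),0),("bin",(364,208),0),("bin",(332,229),0),("bin",(301,209),0)]:P('d',*a,z,l)
for n,v in {"couplS":('s',482,309,22),"couplD":('d',337,246,22),"canS":('s',231,198,150),"canD":('d',565,257,150),"bigknobS":('s',313,183,20),"bigknobD":('d',508,382,20),"capA":('s',398,348,20),"capB":('s',424,250,20)}.items():P(*v,n)
E
```

```text
cap sU [566.4 -23.8]
cap dU [566.1 -29.4]
dot sU [600.9 -17.1]
dot dU [600.6 -23.3]
button sU [581.8 -94.8]
button dU [581.7 -98.9]
c1 sU [ 525.8 -136. ]
c1 dU [498.   11.7]
c2 sU [497.3  23.9]
c2 dU [611.3  28.8]
c3 sU [617.1  42.2]
c3 dU [ 642.1 -119.8]
c4 sU [ 645.4 -113.1]
c4 dU [ 527.3 -137.6]

barPtr sK [ 530.3 -333.4]
barPtr dK [ 529.  -337.6]
barEnd sK [ 502.3 -313.2]
barEnd dK [ 501.3 -319.4]
binA rear? s [436.6 276.3]
B s [362.4 357.8]
C s [508.6 407.2]
D s [533.9 283.1]
bin d [573.4 496.4]
bin d [570.  332.9]
bin d [440.3 266.5]
bin d [404.8 409.2]
couplS s [404.7 159.3]
couplD d [405.2 150.9]
canS s [ 738.5 -282.3]
canD d [ 734.9 -285.1]
bigknobS s [ 506.3 -408.4]
bigknobD d [ 501.9 -417.1]
capA s [595.5 144.5]
capB s [404.  -42.2]
```

```bash
cat >> h.py <<'E'
from scipy.spatial.transform import Rotation as Ro
def go(s,p,yaw):
    "shift and turn (tool axes) to put TCP at p, pointing down, tool y at yaw deg"
    a=np.radians(yaw);y=np.array([np.cos(a),np.sin(a),0]);z=np.array([0,0,-1.]);x=np.cross(y,z)
    R=s["tool_rot"];T=np.c_[x,y,z]
    print("translation",(R.T@(np.array(p)-s["position"])).round(1),"rot",Ro.from_matrix(R.T@T).as_rotvec().round(4))
E
python3 - <<'E'
from h import *
import cv2
from rig import observe
go(observe(),[566,-26.5,200],100.4)
S={n:pickle.load(open(f'pics/{n}0.pkl','rb'))["pixels"][:,:,::-1] for n in("scene","side")}
a=cv2.resize(S["scene"][265:370,360:480],None,fx=4,fy=4,interpolation=2)[:400,:400]
a=cv2.resize(S["scene"][267:367,368:468],(400,400),interpolation=2)
b=cv2.resize(S["side"][130:205,230:305],(400,400),interpolation=2)
cv2.imwrite('pics/bin.png',np.hstack([a,b]))
E
```

```text
translation [-519.2 -422.4   18.6] rot [-0.0022 -0.0007 -0.6403]
```

View pics/bin.png

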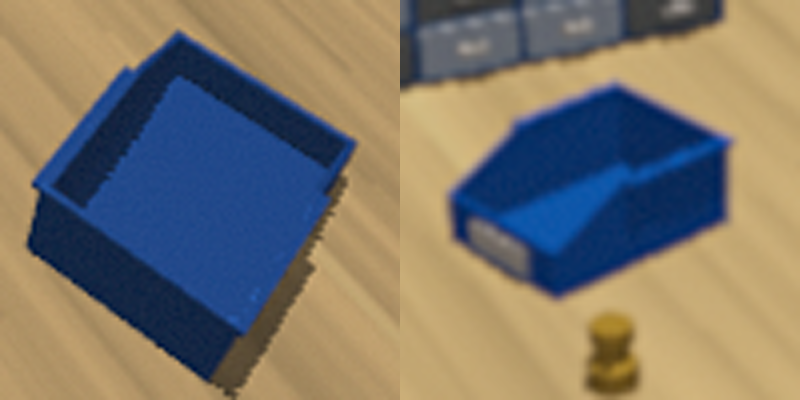

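The rear wall of the bin faces the scene camera: bottom corners at tile (28,247) and (213,383), front rim at (180,33) and (355,145).

```bash
python3 - <<'E'
from h import *
D={n:pickle.load(open(f'pics/{n}0.pkl','rb')) for n in("scene","side")}
for x,y,z in[(28,247,0),(213,383,0),(36,185,65),(243,333,65),(180,33,36),(355,145,36)]:print(ray(D["scene"],368+x/4,267+y/4,z).round(0),z)
for x,y,z in[(55,240,0),(158,297,0),(325,222,0),(328,140,65)]:print(ray(D["side"],230+x/5.333,130+y/5.333,z).round(0),z)
E
```

```text
[555. 305.   0.] 0
[522. 411.   0.] 0
[557. 302.  65.] 65
[523. 413.  65.] 65
[414. 263.  36.] 36
[384. 367.  36.] 36
[383. 357.   0.] 0
[416. 261.   0.] 0
[552. 299.   0.] 0
[552. 292.  65.] 65
```

step_arm(
  motion=[
    {"grip": 1, "translation": [-519, -422, 18], "delta_rot": [-0.002, -0.001, -0.64]},
    {"grip": 1, "translation": [-519, -422, 18], "delta_rot": [-0.002, -0.001, -0.64]},
    {"grip": 1, "translation": [-519, -422, 18], "delta_rot": [-0.002, -0.001, -0.64]},
    {"grip": 1, "translation": [-519, -422, 18], "delta_rot": [-0.002, -0.001, -0.64]},
    {"grip": 1, "translation": [-519, -422, 18], "delta_rot": [-0.002, -0.001, -0.64]},
    {"grip": 1, "translation": [-519, -422, 18], "delta_rot": [-0.002, -0.001, -0.64]},
    {"grip": 1, "translation": [-519, -422, 18], "delta_rot": [-0.002, -0.001, -0.64]},
    {"grip": 1, "translation": [-519, -422, 18], "delta_rot": [-0.002, -0.001, -0.64]},
  ],
)

```text
clock: 1.1
position: [496.3, 126.4, 205.0]
tool_rot: [[-0.984, -0.18, 0.001], [-0.18, 0.984, 0.002], [-0.001, 0.002, -1.0]]
force: [0.3, -0.1, 0.0]
opening: 93.1
grip_force: 0.0
```

step_arm(
  motion=[
    {"grip": 1, "translation": [-41, -163, 5], "delta_rot": [0, 0, 0]},
    {"grip": 1, "translation": [-41, -163, 5], "delta_rot": [0, 0, 0]},
    {"grip": 1, "translation": [-41, -163, 5], "delta_rot": [0, 0, 0]},
    {"grip": 1, "translation": [-41, -163, 5], "delta_rot": [0, 0, 0]},
    {"grip": 1, "translation": [-41, -163, 5], "delta_rot": [0, 0, 0]},
  ],
)

```text
clock: 1.72
position: [565.0, -23.5, 199.6]
tool_rot: [[-0.983, -0.181, -0.0], [-0.181, 0.983, 0.003], [-0.0, 0.003, -1.0]]
force: [0.2, 0.8, -0.1]
opening: 92.9
grip_force: 0.0
```

```bash
python3 - <<'E'
from h import *
import cv2
from rig import observe,vision
s=observe();print(s["position"],s["joints"].round(0))
d=vision.get_image("wrist");pickle.dump(d,open('pics/w1.pkl','wb'));cv2.imwrite('pics/w1.png',cv2.resize(d["pixels"][:,:,::-1],(800,500),interpolation=2))
for X in([566,-26.5,106],[600.7,-20,74],[581.7,-97,83]):print(proj(d,X)*1.25)
E
```

```text
[565.02897294 -23.50512727 199.57896542] [ 5. 29. -7. 97.  4. 54. 97.]
[397.41937468 246.98594537]
[398.07027372 283.19096734]
[287.29064463 241.27272033]
```

View pics/w1.png

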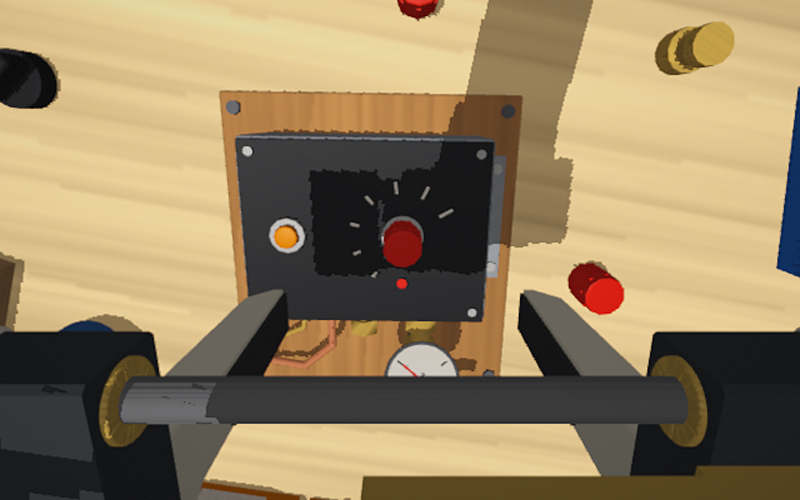

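The wrist view shows the cap top face at about (403,250), the red dot at (402,284) and the button at (286,236). The panel is nearly aligned with the tool.

```bash
python3 - <<'E'
from h import *
d=pickle.load(open('pics/w1.pkl','rb'))
P={l:ray(d,u/1.25,v/1.25,z) for l,u,v,z in [("cap",403,250,106),("dot",402,284,74),("button",286,236,83),("a",247,151,74),("b",481,154,74),("c",472,313,74)]}
print({k:v.round(1) for k,v in P.items()})
yaw=lambda v:np.degrees(np.arctan2(v[1],v[0]))
print(yaw(P["b"]-P["a"])-90,yaw(P["c"]-P["b"]),yaw(P["cap"]-P["button"])-90)
E
```

```text
{'cap': array([567.3, -22.8, 106. ]), 'dot': array([600.8, -17.2,  74. ]), 'button': array([578.3, -98.2,  83. ]), 'a': array([ 529.7, -130.9,   74. ]), 'b': array([504.4,  16.5,  74. ]), 'c': array([613.4,  35.5,  74. ])}
9.722569986592418 9.86019232597723 8.33855363394666
```

step_arm(
  motion=[
    {"grip": 0.55, "translation": [-2, -1, 60], "delta_rot": [0, 0, 0]},
    {"grip": 0.55, "translation": [-2, -1, 90], "delta_rot": [0, 0, 0]},
    {"grip": 0.55, "translation": [-2, -1, 119], "delta_rot": [0, 0, 0]},
    {"grip": 0.55, "translation": [-2, -1, 119], "delta_rot": [0, 0, 0]},
    {"grip": 0, "translation": [-2, -1, 119], "delta_rot": [0, 0, 0]},
    {"grip": 0, "translation": [-2, -1, 119], "delta_rot": [0, 0, 0]},
    {"grip": 0, "translation": [-2, -1, 119], "delta_rot": [0, 0, 0]},
    {"grip": 0, "translation": [-2, -1, 119], "delta_rot": [0, 0, 0]},
  ],
  newtons=10,
)

```text
clock: 2.78
position: [568.4, -24.2, 82.0]
tool_rot: [[-0.984, -0.181, 0.003], [-0.181, 0.984, 0.003], [-0.003, 0.002, -1.0]]
force: [-0.5, 0.7, 3.8]
opening: 24.2
grip_force: 10.0
```

step_arm(
  motion=[
    {"grip": 0, "translation": [0, 0, -30], "delta_rot": [0, 0, 0]},
    {"grip": 0, "translation": [0, 0, -65], "delta_rot": [0, 0, 0]},
    {"grip": 0, "translation": [33, 370, -65], "delta_rot": [0, 0, 0]},
    {"grip": 0, "translation": [33, 370, -65], "delta_rot": [0, 0, 0]},
    {"grip": 0, "translation": [33, 370, -65], "delta_rot": [0, 0, 0]},
    {"grip": 0, "translation": [33, 370, -65], "delta_rot": [0, 0, 0]},
    {"grip": 0, "translation": [33, 370, -65], "delta_rot": [0, 0, 0]},
    {"grip": 0, "translation": [33, 370, -65], "delta_rot": [0, 0, 0]},
  ],
)

```text
clock: 3.78
position: [468.1, 334.7, 146.7]
tool_rot: [[-0.984, -0.181, 0.002], [-0.181, 0.984, 0.002], [-0.002, 0.001, -1.0]]
force: [0.9, -1.0, -1.0]
opening: 24.4
grip_force: 10.0
```

step_arm(
  motion=[
    {"grip": 0, "translation": [0, 0, 0], "delta_rot": [0, 0, 0]},
    {"grip": 0, "translation": [0, 0, 0], "delta_rot": [0, 0, 0]},
  ],
)

```text
clock: 4.03
position: [469.0, 331.8, 146.3]
tool_rot: [[-0.984, -0.18, 0.001], [-0.18, 0.984, 0.0], [-0.001, -0.0, -1.0]]
force: [-0.1, -1.4, 0.3]
opening: 24.1
grip_force: 10.0
```

```bash
python3 - <<'E'
from h import *
import cv2
from rig import observe,vision
s=observe();print(s["position"],s["opening"],s["grip_force"]);go(s,[469,334,15],100.4)
d=vision.get_image("wrist");pickle.dump(d,open('pics/w2.pkl','wb'))
e=vision.get_image("scene")
cv2.imwrite('pics/w2.png',np.vstack([cv2.resize(x["pixels"][:,:,::-1],(480,300)) for x in(d,e)]))
E
```

```text
[468.95890757 331.84480929 146.3347616 ] 24.05689928543089 9.998554140329361
translation [ -0.2   2.1 131.3] rot [-0.0001  0.0014 -0.0004]
```

View pics/w2.png

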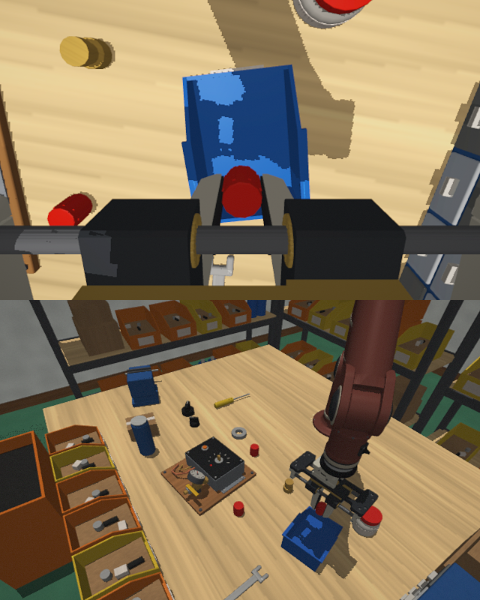

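The cap is held over the middle of the bin (wrist view, (241,192), bin from 183 to 308). Lowering and letting go.

step_arm(
  motion=[
    {"grip": 0, "translation": [0, 1, 60], "delta_rot": [0, 0, 0]},
    {"grip": 0, "translation": [0, 1, 110], "delta_rot": [0, 0, 0]},
    {"grip": 0, "translation": [0, 1, 131], "delta_rot": [0, 0, 0]},
    {"grip": 0, "translation": [0, 1, 131], "delta_rot": [0, 0, 0]},
    {"grip": 0, "translation": [0, 1, 131], "delta_rot": [0, 0, 0]},
    {"grip": 0.5, "translation": [0, 1, 131], "delta_rot": [0, 0, 0]},
    {"grip": 0.5, "translation": [0, 1, 131], "delta_rot": [0, 0, 0]},
    {"grip": 0.5, "translation": [0, 1, 131], "delta_rot": [0, 0, 0]},
  ],
)

```text
clock: 5.12
position: [468.9, 334.3, 16.1]
tool_rot: [[-0.984, -0.18, 0.002], [-0.18, 0.984, 0.002], [-0.002, 0.002, -1.0]]
force: [0.3, 0.1, 0.3]
opening: 45.8
grip_force: 0.0
```

step_arm(
  motion=[
    {"grip": 0.5, "translation": [0, 0, -50], "delta_rot": [0, 0, 0]},
    {"grip": 0.5, "translation": [0, 0, -110], "delta_rot": [0, 0, 0]},
    {"grip": 0.5, "translation": [0, 0, -165], "delta_rot": [0, 0, 0]},
    {"grip": 0.5, "translation": [0, 0, -165], "delta_rot": [0, 0, 0]},
  ],
)

```text
clock: 5.62
position: [471.0, 335.8, 185.8]
tool_rot: [[-0.984, -0.18, 0.01], [-0.18, 0.984, 0.009], [-0.012, 0.007, -1.0]]
force: [-0.1, 0.1, -0.4]
opening: 46.4
grip_force: 0.0
```

```bash
python3 - <<'E'
from h import *
from rig import observe,vision
s=observe();print(s["position"],s["opening"],s["joints"].round(0));go(s,[516,-326,170],55)
d=vision.get_image("wrist");pickle.dump(d,open('pics/w3.pkl','wb'))
p=d["pixels"].astype(int);m=(p[:,:,0]>90)&(p[:,:,1]<50)&(p[:,:,2]<60)
import cv2
n,_,st,c=cv2.connectedComponentsWithStats(m.astype(np.uint8))
for i in range(1,n):
    if st[i,4]>60:print(c[i].round(0),st[i,4],ray(d,*c[i],20).round(0))
E
```

```text
[470.9728286  335.82851034 185.75782411] 46.439789730026334 [-34.  30.  -6.  97.   4.  52.  59.]
translation [  75.1 -659.2   10.5] rot [0.0109 0.0084 0.792 ]
[432.   9.] 1214 [315. 402.  20.]
[319. 172.] 607 [469. 334.  20.]
[112. 255.] 1058 [590. 144.  20.]
```

Cap confirmed at (469,334) in the bin. Now to the knob.

step_arm(
  motion=[
    {"grip": 0.6, "translation": [75, -659, 10], "delta_rot": [0.011, 0.008, 0.79]},
    {"grip": 0.6, "translation": [75, -659, 10], "delta_rot": [0.011, 0.008, 0.79]},
    {"grip": 0.6, "translation": [75, -659, 10], "delta_rot": [0.011, 0.008, 0.79]},
    {"grip": 0.6, "translation": [75, -659, 10], "delta_rot": [0.011, 0.008, 0.79]},
    {"grip": 0.6, "translation": [75, -659, 10], "delta_rot": [0.011, 0.008, 0.79]},
    {"grip": 0.6, "translation": [75, -659, 10], "delta_rot": [0.011, 0.008, 0.79]},
    {"grip": 0.6, "translation": [75, -659, 10], "delta_rot": [0.011, 0.008, 0.79]},
    {"grip": 0.6, "translation": [75, -659, 10], "delta_rot": [0.011, 0.008, 0.79]},
  ],
)

```text
clock: 6.68
position: [501.2, -166.5, 170.5]
tool_rot: [[-0.821, 0.571, -0.012], [0.572, 0.821, -0.006], [0.006, -0.012, -1.0]]
force: [1.2, 0.5, -0.4]
opening: 55.8
grip_force: 0.0
```

```bash
python3 - <<'E'
from h import *
from rig import observe
s=observe();print(s["position"],s["joints"].round(0));go(s,[516,-326,170],55)
E
```

```text
[ 501.23263519 -166.45802027  170.47409876] [ 10.  28.   8. 105.  -5.  48.  76.]
translation [-103.3 -122.5    1.3] rot [-0.0118 -0.0063  0.0024]
```

step_arm(
  motion=[
    {"grip": 0.6, "translation": [-103, -122, 1], "delta_rot": [-0.006, -0.006, 0]},
    {"grip": 0.6, "translation": [-103, -122, 1], "delta_rot": [-0.006, -0.006, 0]},
    {"grip": 0.6, "translation": [-103, -122, 1], "delta_rot": [-0.006, -0.006, 0]},
    {"grip": 0.6, "translation": [-103, -122, 1], "delta_rot": [-0.006, -0.006, 0]},
    {"grip": 0.6, "translation": [-103, -122, 1], "delta_rot": [-0.006, -0.006, 0]},
  ],
)

```text
clock: 7.3
position: [516.6, -322.1, 170.5]
tool_rot: [[-0.821, 0.571, -0.003], [0.571, 0.821, -0.003], [0.001, -0.004, -1.0]]
force: [0.4, 0.2, -0.2]
opening: 55.9
grip_force: 0.0
```

```bash
python3 - <<'E'
from h import *
import cv2
from rig import observe,vision
s=observe();print(s["position"],s["tool_rot"].round(3).tolist())
d=vision.get_image("wrist");pickle.dump(d,open('pics/w4.pkl','wb'));u,v=proj(d,[516,-326,20]).astype(int);print(u,v)
x0=int(np.clip(u-80,0,480));y0=int(np.clip(v-60,0,280));print(x0,y0)
cv2.imwrite('pics/w4.png',np.clip(1.6*cv2.resize(d["pixels"][y0:y0+120,x0:x0+160,::-1],(800,600),interpolation=2),0,255).astype(np.uint8))
E
```

```text
[ 516.63890623 -322.05524729  170.53427042] [[-0.821, 0.571, -0.003], [0.571, 0.821, -0.003], [0.001, -0.004, -1.0]]
318 181
238 121
```

View pics/w4.png

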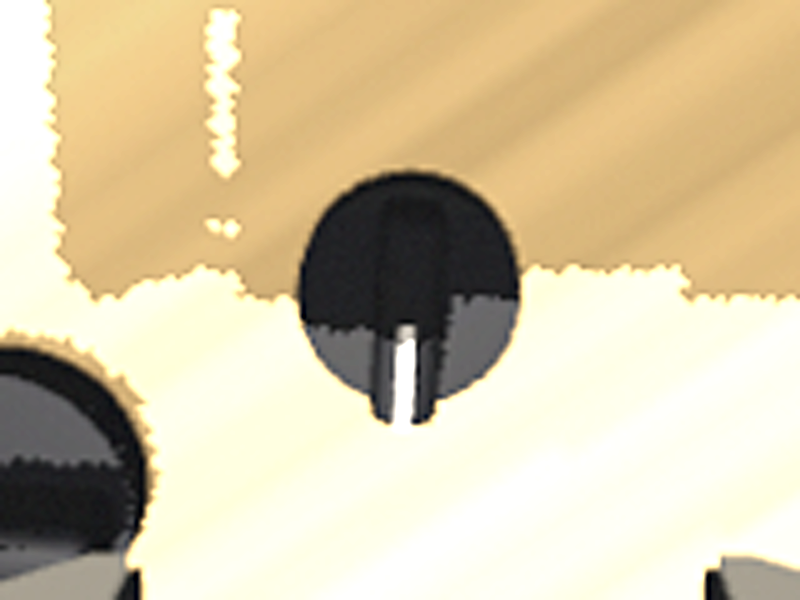

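The knob seen from above: skirt centre at about (409,285), bar nearly in line with the tool x, white pointer end at the bottom (404,424).

```bash
python3 - <<'E'
from h import *
d=pickle.load(open('pics/w4.pkl','rb'))
f=lambda u,v,z:ray(d,238+u/5,121+v/5,z)
yaw=lambda v:np.degrees(np.arctan2(v[1],v[0]))
a=f(404,424,38);b=f(415,199,38)
print("bar",a,b,(a+b)/2,np.linalg.norm(a-b),yaw(a-b))
w0=f(402,422,38);w1=f(407,328,38);print("line",yaw(w0-w1),np.linalg.norm(w0-w1))
l,r=f(299,285,16),f(520,285,16);print("skirt",(l+r)/2,np.linalg.norm(l-r),"top",f(409,172,8))
for dx in(-19,19):
  X=np.array([515,-325.,38])+dx*np.array([np.cos(np.radians(-35)),np.sin(np.radians(-35)),0]);print((proj(d,X)-[238,121])*5)
E
```

```text
bar [ 530.3449265  -335.32743223   38.        ] [ 498.84436087 -311.06945994   38.        ] [ 514.59464369 -323.19844609   38.        ] 39.75845639716143 -37.599167666699834
line -37.852101215107524 16.939025663571247
skirt [ 514.47469916 -323.34020253   16.        ] 40.55562559608495 top [ 498.31376374 -312.27121336    8.        ]
[402.2693716  211.96566021]
[402.03958699 426.76290426]
```

```bash
python3 - <<'E'
from h import *
from rig import observe
go(observe(),[514.6,-323.3,18],52.4)
E
```

```text
translation [  1.   -2.3 153. ] rot [-0.0036 -0.0001  0.0499]
```

step_arm(
  motion=[
    {"grip": 0.6, "translation": [1, -2, 60], "delta_rot": [-0.003, 0, 0.05]},
    {"grip": 0.6, "translation": [1, -2, 110], "delta_rot": [-0.003, 0, 0.05]},
    {"grip": 0.6, "translation": [1, -2, 140], "delta_rot": [-0.003, 0, 0.05]},
    {"grip": 0.6, "translation": [1, -2, 152], "delta_rot": [-0.003, 0, 0.05]},
    {"grip": 0.6, "translation": [1, -2, 152], "delta_rot": [-0.003, 0, 0.05]},
  ],
  newtons=25,
)

```text
clock: 7.98
position: [515.4, -324.7, 20.0]
tool_rot: [[-0.792, 0.611, 0.001], [0.611, 0.792, -0.002], [-0.002, -0.001, -1.0]]
force: [0.7, -0.1, 0.9]
opening: 56.0
grip_force: 0.0
```

step_arm(
  motion=[
    {"grip": 0.0, "translation": [0, 0, 0], "delta_rot": [0, 0, 0]},
    {"grip": 0.0, "translation": [0, 0, 0], "delta_rot": [0, 0, 0]},
    {"grip": 0.0, "translation": [0, 0, 0], "delta_rot": [0, 0, 0]},
    {"grip": 0.0, "translation": [0, 0, 0], "delta_rot": [0, 0, 0]},
    {"grip": 0.0, "translation": [0, 0, 0], "delta_rot": [0, 0, 0]},
  ],
)

```text
clock: 8.6
position: [515.2, -325.9, 20.3]
tool_rot: [[-0.791, 0.612, 0.002], [0.612, 0.791, -0.003], [-0.003, -0.001, -1.0]]
force: [0.7, -0.5, 0.8]
opening: 12.1
grip_force: 25.0
```

step_arm(
  motion=[
    {"grip": 0.0, "translation": [0, 0, -50], "delta_rot": [0, 0, 0]},
    {"grip": 0.0, "translation": [0, 0, -110], "delta_rot": [0, 0, 0]},
    {"grip": 0.0, "translation": [0, 0, -150], "delta_rot": [0, 0, 0]},
    {"grip": 0.0, "translation": [0, 0, -150], "delta_rot": [0, 0, 0]},
  ],
)

```text
clock: 9.1
position: [516.8, -326.9, 173.9]
tool_rot: [[-0.791, 0.612, 0.008], [0.612, 0.791, -0.007], [-0.011, -0.001, -1.0]]
force: [-0.7, 0.1, -0.7]
opening: 11.7
grip_force: 25.0
```

```bash
python3 - <<'E'
from h import *
from rig import observe
s=observe();print(s["opening"],s["position"]);go(s,[620,-14,170],99.8)
E
```

```text
11.72739802110042 [ 516.75639189 -326.87286147  173.9122777 ]
translation [110.  310.6   2.5] rot [-0.0053  0.0101 -0.8299]
```

step_arm(
  motion=[
    {"grip": 0.0, "translation": [110, 310, 2], "delta_rot": [-0.002, 0.003, -0.83]},
    {"grip": 0.0, "translation": [110, 310, 2], "delta_rot": [-0.002, 0.003, -0.83]},
    {"grip": 0.0, "translation": [110, 310, 2], "delta_rot": [-0.002, 0.003, -0.83]},
    {"grip": 0.0, "translation": [110, 310, 2], "delta_rot": [-0.002, 0.003, -0.83]},
    {"grip": 0.0, "translation": [110, 310, 2], "delta_rot": [-0.002, 0.003, -0.83]},
    {"grip": 0.0, "translation": [110, 310, 2], "delta_rot": [-0.002, 0.003, -0.83]},
    {"grip": 0.0, "translation": [110, 310, 2], "delta_rot": [-0.002, 0.003, -0.83]},
    {"grip": 0.0, "translation": [110, 310, 2], "delta_rot": [-0.002, 0.003, -0.83]},
  ],
)

```text
clock: 10.1
position: [616.7, -16.3, 166.5]
tool_rot: [[-0.986, -0.166, -0.003], [-0.166, 0.986, -0.003], [0.003, -0.002, -1.0]]
force: [-0.2, -0.3, -0.9]
opening: 11.9
grip_force: 25.0
```

```bash
python3 - <<'E'
from h import *
import cv2
from rig import observe,vision
s=observe();print(s["position"],s["tool_rot"].round(4).tolist(),s["opening"])
d=vision.get_image("wrist");pickle.dump((s,d),open('pics/w5.pkl','wb'))
print(proj(d,[567.3,-23,96]))
u,v=proj(d,[567.3,-23,96]).astype(int);k=proj(d,s["position"]);print(k)
x0,y0=u-100,v-40
cv2.imwrite('pics/w5.png',np.clip(1.8*cv2.resize(d["pixels"][y0:y0+150,x0:x0+200,::-1],(800,600),interpolation=2),0,255).astype(np.uint8));print(x0,y0)
E
```

```text
[616.74690453 -16.26506953 166.51623159] [[-0.986, -0.1665, -0.003], [-0.1665, 0.986, -0.003], [0.0034, -0.0024, -1.0]] 11.937475667703193
[325.20927375 133.75162067]
[322.67480829 248.34445174]
225 93
```

View pics/w5.png

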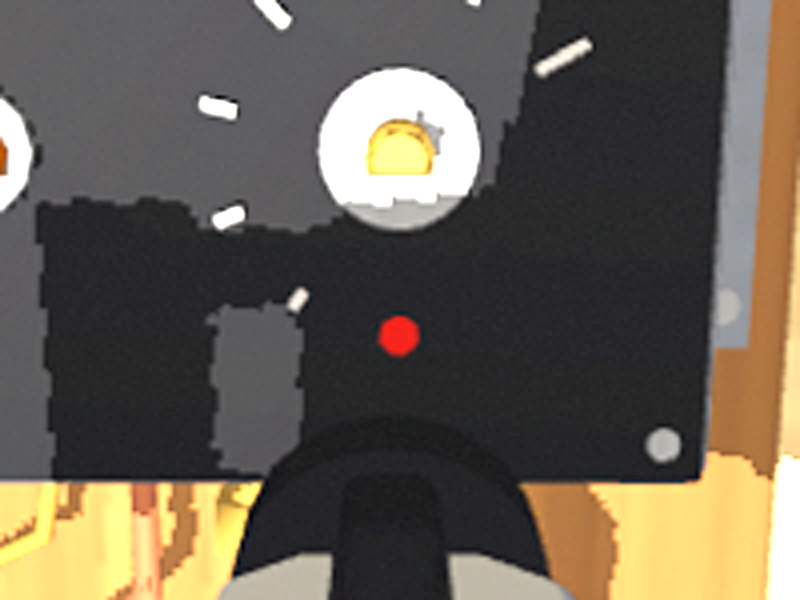

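The wrist view shows the bare spindle: washer centre at (399,149), flat facing the dot at (399,336). The held knob's far bar end is at (392,475), in line with the dot.

```bash
python3 - <<'E'
from h import *
s,d=pickle.load(open('pics/w5.pkl','rb'))
f=lambda u,v,z:ray(d,225+u/4,93+v/4,z)
yaw=lambda v:np.degrees(np.arctan2(v[1],v[0]))
w=f(399,149,76);r=f(399,336,74);print("washer",w,"dot",r,yaw(r-w),np.linalg.norm((r-w)[:2]),"diam",np.linalg.norm(f(318,149,76)-f(480,149,76)))
print("tip flat",f(400,174,96),"expected",w[:2]+2.5*np.array([.985,.17]))
print("screw edge yaw",yaw(f(705,480,74)-f(730,0,74)),"front edge",yaw(f(700,480,74)-f(60,480,74)))
R=s["tool_rot"];p=s["position"]
bt=f(392,475,p[2]+18);sk=f(397,418,p[2]-12)
for l,q,o in(("bar",bt,19),("skirt",sk,21)):
  t=R.T@(q-p);print(l,"in tool",t.round(1),"centre tool x",t[0]-o)
print("knob yaw",yaw(-R[:,0]))
E
```

```text
washer [566.85698844 -23.27372078  76.        ] dot [600.67061502 -17.46971738  74.        ] 9.739729013285418 34.3081302049888 diam 28.678353996094856
tip flat [569.08220362 -22.8332607   96.        ] expected [569.31948844 -22.84872078]
screw edge yaw 10.135591371435542 front edge 99.64479753518205
bar in tool [ 25.2   0.1 -17.9] centre tool x 6.186781067832545
skirt in tool [23.   0.8 12.1] centre tool x 2.024849693007205
knob yaw 9.58165473004835
```

```bash
python3 - <<'E'
from h import *
from rig import observe
go(observe(),[569,-22.9,124],99.8)
E
```

```text
translation [48.2  1.7 42.9] rot [-0.0024 -0.0028 -0.0043]
```

step_arm(
  motion=[
    {"grip": 0.0, "translation": [48, 1.5, 0], "delta_rot": [-0.002, -0.003, -0.004]},
    {"grip": 0.0, "translation": [48, 1.5, 20], "delta_rot": [-0.002, -0.003, -0.004]},
    {"grip": 0.0, "translation": [48, 1.5, 41], "delta_rot": [-0.002, -0.003, -0.004]},
    {"grip": 0.0, "translation": [48, 1.5, 41], "delta_rot": [-0.002, -0.003, -0.004]},
    {"grip": 0.0, "translation": [48, 1.5, 41], "delta_rot": [-0.002, -0.003, -0.004]},
  ],
)

```text
clock: 10.78
position: [570.5, -20.9, 127.1]
tool_rot: [[-0.985, -0.172, 0.003], [-0.172, 0.985, 0.001], [-0.003, 0.001, -1.0]]
force: [-0.8, -0.5, -0.2]
opening: 11.8
grip_force: 25.0
```

```bash
python3 - <<'E'
from h import *
import cv2
from rig import observe,vision
s=observe();print(s["position"],s["force"]);go(s,[569,-22.9,112],99.8)
o=[]
for n,X in(("scene",[567,-23,100]),("side",[567,-23,100])):
    d=vision.get_image(n);pickle.dump(d,open(f'pics/{n}6.pkl','wb'));u,v=proj(d,X).astype(int);print(n,u,v)
    o.append(cv2.resize(d["pixels"][v-40:v+40,u-27:u+27,::-1],(400,593),interpolation=2))
cv2.imwrite('pics/p6.png',np.clip(1.8*np.hstack(o),0,255).astype(np.uint8))
E
```

```text
[570.52447302 -20.92456394 127.06784204] [-0.82718866 -0.49059247 -0.22773804]
translation [ 1.9 -1.7 15.1] rot [0.0009 0.0031 0.0022]
scene 291 206
side 343 189
```

View pics/p6.png

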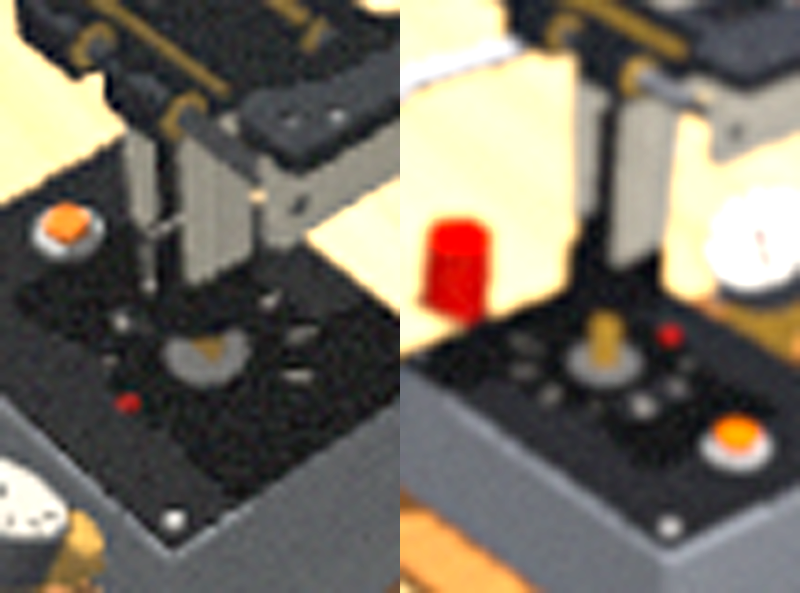

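The knob hangs upright just above the spindle, in line in both views. Correcting the last 2 mm and going down to just above the tip.

step_arm(
  motion=[
    {"grip": 0.0, "translation": [1.9, -1.7, 6], "delta_rot": [0.001, 0.003, 0.002]},
    {"grip": 0.0, "translation": [1.9, -1.7, 6], "delta_rot": [0.001, 0.003, 0.002]},
    {"grip": 0.0, "translation": [1.9, -1.7, 6], "delta_rot": [0.001, 0.003, 0.002]},
  ],
  newtons=40,
)

```text
clock: 11.25
position: [568.5, -21.7, 120.3]
tool_rot: [[-0.985, -0.172, -0.001], [-0.172, 0.985, 0.0], [0.001, 0.001, -1.0]]
force: [0.5, 1.0, -0.2]
opening: 11.6
grip_force: 40.0
```

```bash
python3 - <<'E'
from h import *
from rig import observe
s=observe();print(s["position"],s["force"],s["clock"]);go(s,[569,-22.9,112],99.8)
E
```

```text
[568.52685465 -21.66316914 120.33695564] [ 0.46734494  0.97838036 -0.16154276] 11.25
translation [-0.3 -1.3  8.3] rot [ 0.0006 -0.001   0.0022]
```

step_arm(
  motion=[
    {"grip": 0.0, "translation": [-0.2, -1, 2], "delta_rot": [0, 0, 0.002]},
    {"grip": 0.0, "translation": [-0.2, -1, 4], "delta_rot": [0, 0, 0.002]},
    {"grip": 0.0, "translation": [-0.2, -1, 6], "delta_rot": [0, 0, 0.002]},
    {"grip": 0.0, "translation": [-0.2, -1, 8], "delta_rot": [0, 0, 0.002]},
    {"grip": 0.0, "translation": [-0.2, -1, 8], "delta_rot": [0, 0, 0.002]},
  ],
)

```text
clock: 11.88
position: [568.4, -22.9, 112.4]
tool_rot: [[-0.985, -0.17, -0.002], [-0.17, 0.985, 0.0], [0.002, 0.0, -1.0]]
force: [-2.4, -1.2, 2.4]
opening: 11.4
grip_force: 40.0
```

step_arm(
  motion=[
    {"grip": 0.0, "translation": [1, 0, 0], "delta_rot": [0, 0, 0]},
    {"grip": 0.0, "translation": [1, 0, 1.5], "delta_rot": [0, 0, 0]},
    {"grip": 0.0, "translation": [1, 0, 3], "delta_rot": [0, 0, 0]},
    {"grip": 0.0, "translation": [1, 0, 3], "delta_rot": [0, 0, 0]},
  ],
)

```text
clock: 12.38
position: [567.5, -23.0, 108.8]
tool_rot: [[-0.985, -0.17, -0.002], [-0.17, 0.985, 0.0], [0.002, 0.001, -1.0]]
force: [-1.2, -0.4, -0.8]
opening: 11.4
grip_force: 40.0
```

Force fell as it slid in by about 7 mm, so the flats match. Further down.

step_arm(
  motion=[
    {"grip": 0.0, "translation": [0.6, 0, 1], "delta_rot": [0, 0, 0]},
    {"grip": 0.0, "translation": [0.6, 0, 3], "delta_rot": [0, 0, 0]},
    {"grip": 0.0, "translation": [0.6, 0, 5], "delta_rot": [0, 0, 0]},
    {"grip": 0.0, "translation": [0.6, 0, 6], "delta_rot": [0, 0, 0]},
    {"grip": 0.0, "translation": [0.6, 0, 6], "delta_rot": [0, 0, 0]},
  ],
)

```text
clock: 13.0
position: [567.3, -22.9, 103.3]
tool_rot: [[-0.985, -0.17, -0.001], [-0.17, 0.985, 0.0], [0.001, 0.001, -1.0]]
force: [-0.5, -0.1, -0.2]
opening: 11.5
grip_force: 40.0
```

step_arm(
  motion=[
    {"grip": 0.0, "translation": [0, 0, 1.5], "delta_rot": [0, 0, 0]},
    {"grip": 0.0, "translation": [0, 0, 3], "delta_rot": [0, 0, 0]},
    {"grip": 0.0, "translation": [0, 0, 4.5], "delta_rot": [0, 0, 0]},
    {"grip": 0.0, "translation": [0, 0, 6], "delta_rot": [0, 0, 0]},
    {"grip": 0.0, "translation": [0, 0, 6], "delta_rot": [0, 0, 0]},
  ],
)

```text
clock: 13.62
position: [567.4, -22.9, 98.2]
tool_rot: [[-0.985, -0.17, -0.001], [-0.17, 0.985, 0.0], [0.001, 0.001, -1.0]]
force: [-3.8, -0.6, 7.2]
opening: 11.7
grip_force: 40.0
```

step_arm(
  motion=[
    {"grip": 0.0, "translation": [0.3, 0, 1], "delta_rot": [0, 0, 0]},
    {"grip": 0.0, "translation": [0.3, 0, 2], "delta_rot": [0, 0, 0]},
    {"grip": 0.0, "translation": [0.3, 0, 2], "delta_rot": [0, 0, 0]},
    {"grip": 0.0, "translation": [0.3, 0, 2], "delta_rot": [0, 0, 0]},
  ],
)

```text
clock: 14.12
position: [567.4, -22.9, 97.9]
tool_rot: [[-0.985, -0.17, 0.001], [-0.17, 0.985, 0.0], [-0.001, 0.0, -1.0]]
force: [-5.9, -0.9, 15.7]
opening: 11.9
grip_force: 40.0
```

step_arm(
  motion=[
    {"grip": 0.0, "translation": [0.3, 0, 0], "delta_rot": [0, 0, 0]},
    {"grip": 0.0, "translation": [0.3, 0, 0], "delta_rot": [0, 0, 0]},
    {"grip": 0.0, "translation": [0.3, 0, 0], "delta_rot": [0, 0, 0]},
    {"grip": 0.0, "translation": [0.3, 0, 0], "delta_rot": [0, 0, 0]},
  ],
)

```text
clock: 14.62
position: [567.4, -22.9, 97.9]
tool_rot: [[-0.985, -0.17, 0.001], [-0.17, 0.985, 0.0], [-0.001, 0.0, -1.0]]
force: [-4.0, -0.6, 15.2]
opening: 11.6
grip_force: 40.0
```

```bash
python3 - <<'E'
from rig import observe,finish_job
s=observe();print(s["position"],s["force"],s["opening"],s["clock"])
if s["force"][2]>10 and s["position"][2]<99: print(finish_job())
E
```

```text
[567.43863977 -22.88972779  97.90151669] [-4.00340785 -0.586213   15.21881654] 11.63903972239076 14.625
the job is handed in; nothing more can be done
None
```

I handed the job in at 14.6 s with the cap in the blue bin and the knob home on the spindle, still held pressed against the stop at about 15 N; no verdict came back.

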